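Set the cold light's aperture slide to its third click and switch the lamp on

ROBOT

A 6-joint arm with a two-finger parallel gripper is mounted at the origin on the work surface. World frame = base frame: x ahead of the robot, y to its left, z up, the work surface at z = 0. Lengths are in m, angles in rad, forces in N, time in s.
With the tool pointing down it reaches from about 0.3 to 0.775 m from the base axis. Payload 14.6 kg.
Tool frame: the origin (TCP) lies at the centre of the arm's flange, where the gripper is bolted on; the fingertips stand 199 mm ahead of it and the grasp point (between the pads) lies 180 mm ahead of it; z points along the fingers, y is the line along which they close (so a half turn about z gives the same grasp; the last joint's range is limited). The gripper opens to 94 mm and grips with 3 to 60 N. Pads are 16 mm wide; open, the fingers measure 119 mm over their backs; the gripper's body (75 mm by 177 mm) begins 78 mm behind the grasp point.
Start: joints at [-1.382, 0.3, 1.521, -0, 1.321, -0.067], TCP at [0.139, -0.532, 0.405] pointing down, gripper open.
Joint ranges: [-3.03, 3.03], [-0.79, 2.21], [0.23, 2.52], [-1.04, 4.18], [0, 3.07], [-2.55, 2.55]. Speed limits (rad/s): [2.22, 2.22, 2.57, 3.14, 3.14, 3.14].

INTERFACE

Orientations are given as [roll, pitch, yaw] about the fixed x, y, z axes, in that order (R = Rz(yaw) Ry(pitch) Rx(roll)).
In Python, from station import ctrl gives the robot as it stands. The module is installed in compiled form; this text tells all that it offers.
- The arm moves only by the tool servo_tool, never from a script. Its argument "motion" is a list of rows, each a list of 5 numbers: the closure, from 0 (fully open) to 1 (shut), then the shift along the world's x, y, z in cm, then the turn about the world's z in degrees. A call has 1 to 20 rows; each row is the pose to reach, as a shift and turn from the pose commanded when the call began; what a row does not reach only later rows make up. A row lasts 1/8 s, in which the tool goes at most 62.5 mm and 10.7 degrees, less where a joint would pass 70% of its speed; a pose out of reach is approached as far as the arm can. A call with a gripper value outside its range is refused whole. The fingers move at their own pace and stop on an object; "squeeze" is the grip in N (left out, the last holds). Time passes only in rows, so rows that repeat a pose let the fingers close. It gives the time, the measured TCP pose, the force, the opening and the grip force at its end, in the units of the state.
- ctrl.get_obs(): the state, without advancing time (a new reading comes with each control period).
- ctrl.camera(name): name is "scene" or "top"; returns a dict with "image" (384x512x3 uint8, red, green, blue), "fx", "fy", "cx", "cy" (pixels), "camera_from_world" (4x4, takes a point from world to camera coordinates). Camera axes: x right, y up, looking along -z (the intrinsics and any distortion apply to the point x, -y, -z); pixel columns grow to the right and rows downward; lengths in m; the calibration is good to about 2 mm. A picture is of the moment at which its call begins. There is no depth.
- ctrl.hand_in(): hands the job in; it is judged then, once.
The state is a dict: "time_s": time; "qpos": joint angles; "joint_vel": joint speeds; "tau": joint torques, N m; "ee_pos": TCP position; "eef_rot": TCP orientation; "force": force on the tool from outside, world axes, zero at the start; "moment": the same for the moment, N m; "grip_width": finger opening in m; "grip_force": force on a finger pad.
Only numpy, scipy, OpenCV 4.12 (cv2) and the standard library are available. Lean on these libraries where they do the work, as an engineer would, in place of code of your own. Each camera call takes 0.05 s, during which the arm holds its last target. There are 200 camera calls.

TASK

Light the Petri dish under the microscope: with your fingertips push the aperture slide on top of the cold light source to the third of its five click stops, counted from the closed end of its slot (the end nearer you, with the shortest index mark), gently and without letting it run on into the fourth. Then press the round lamp button on the same housing down to its stop and let it come up again. Only push: do not pinch the slide, pick nothing up, and leave everything else on the housing and the bench where it stands.

Things in the scene. Friction and masses are not known exactly. Their poses are not given: they have to be found in the camera images.
- lamp: Cold light source, fixed to the bench: light grey housing 190 mm (x) by 250 mm (y), flat top deck 120 mm above the bench. Origin: centre of its underside, at bench height; x (within 0.3 rad of world x) points away from the operator, along the slot; y to its vented rear. From the front panel (-y) two stiff gooseneck light guides, at most 155 mm high, curve out to a stereo microscope.
- aperture_slot (a point): Middle of the aperture slot on the lamp's deck, 75 mm from the lamp's centre towards -y, axes those of the lamp. The slot, in a bare metal plate, runs along x; the tab's centre travels from -40 mm (closed end, nearer the operator) to +40 mm (fully open). Six black index marks beside it, growing from the shortest (closed) to the longest (open), show the closed end and the five stops.
- aperture (a joint): Slide travel in m along lamp +x: 0 closed, 0.080 fully open. Click stops at 0.016, 0.032, 0.048 (the third), 0.064, 0.080; a like notch at 0. Starts at 0 or the first stop (rarely balanced on the ridge between). Leaving a notch takes about 7 N, falling to nothing at the ridge 8 mm on; then it snaps forward into the next notch by itself. Pushed less, it springs back. It stays where it clicked in.
- aperture_tip (a point): Middle of the top face of the slide's black finger tab, 148 mm above the bench; axes those of the lamp. The tab is an upright block 12 mm along the slot, 24 mm across it, from 4 mm to 28 mm above the deck, on a thin stem; it moves with the slide.
- lamp_button (a joint): Travel of the lamp button in m, downwards: 0 up, 0.006 at its stop. A spring button: about 1.5 N starts it, 5 N holds it fully down, and it comes up when let go.
- lamp_button_top (a point): Middle of the top face of the round white lamp button, 22 mm across, at lamp x -45 mm, y +35 mm. When up it is 142 mm above the bench, 22 mm above the deck; it stands 10 mm out of its grey collar (38 mm across, 12 mm high).
- vial: Small amber glass vial with a white cap, 22 mm across and 52 mm high, loose on the lamp's deck about 100 mm beyond the button (lamp +x). Origin: centre of its underside. Bystander.
- lower_dish: Lower of two stacked covered Petri dishes, 90 mm across, 15 mm high, behind the lamp (its +y side). Origin: centre of its underside. Bystander.
- upper_dish: Upper of the two stacked dishes, 90 mm across, 15 mm high. Origin: centre of its underside. Bystander.
- pen: Marker pen lying on the bench before the lamp, 12 mm thick, 130 mm long along its y. Origin: centre of its underside. Bystander.
- forceps: Steel forceps lying on the bench before the lamp, 110 mm long along its x, 9 mm high. Origin: centre of its underside. Bystander.
- tally_counter: Round steel hand tally counter, 46 mm across and 26 mm high, on the bench near the stacked dishes. Origin: centre of its underside. Bystander.

How it is judged:
By the outcome, as a careful person would: the job done as asked, in the order asked, and still so for the second after the job is handed in, with the robot touching nothing.
It also fails if it takes over 58 s, if anything falls off the work surface, if the arm or the gripper's body presses on something with over 40 N, if the wrist force passes 120 N, or if a joint passes its speed limit or range.

## Working session

There is one attempt and no reset: what is moved stays moved. The work goes in short steps, Python scripts to look and compute and a tool call to move; the robot and the scene stay as the last step left them, time stands still between calls to the robot, and variables do not carry over. Pictures are saved under pics/ and viewed, at most 10 in all, crops included, and the job is handed in when it is done.

Besides the shell and the picture viewer there is one more tool, called after "Request:" in YAML: its name, and indented under it one key for each argument. servo_tool: Moves the arm, as the interface text tells. Its arguments: {"type":"object","properties":{"motion":{"type":"array","items":{"type":"array","items":{"type":"number"}}},"squeeze":{"type":"number"}},"required":["motion"]}

```bash
mkdir -p pics; python3 - <<'E'
from station import ctrl
import cv2
for n in("scene","top"):
    c=ctrl.camera(n); im=cv2.cvtColor(c["image"],cv2.COLOR_RGB2BGR)
    cv2.imwrite(f"pics/{n}0.png",cv2.resize(im,(800,600),interpolation=cv2.INTER_CUBIC))
    print(n,{k:v for k,v in c.items() if k!="image"})
o=ctrl.get_obs();print(o)
E
```

```text
scene {'fx': 405.7871259026843, 'fy': 405.7871259026843, 'cx': 250.32068722571142, 'cy': 190.50223577100678, 'camera_from_world': array([[ 0.25564313,  0.96675777,  0.00509923, -0.22532817],
       [-0.71145865,  0.18455702,  0.67805996,  0.2790018 ],
       [ 0.65457863, -0.17696926,  0.73498891, -1.10453125],
       [ 0.        ,  0.        ,  0.        ,  1.        ]])}
top {'fx': 381.0253424512953, 'fy': 381.0253424512953, 'cx': 249.4867087087468, 'cy': 195.0253163025431, 'camera_from_world': array([[-0.02327385, -0.99952487, -0.02020773,  0.11615096],
       [ 0.99156243, -0.02565737,  0.1270655 , -0.53880759],
       [-0.1275236 , -0.01707992,  0.99168846, -0.90061391],
       [ 0.        ,  0.        ,  0.        ,  1.        ]])}
{'time_s': 0.1, 'qpos': array([-1.38159914e+00,  3.00421572e-01,  1.52148663e+00, -6.41697170e-06,
        1.32070536e+00, -6.66033858e-02]), 'joint_vel': array([ 4.15424643e-04, -4.81988207e-04, -1.88567103e-03, -1.42254391e-03,
        5.56128283e-05, -1.79896123e-03]), 'tau': array([ 1.95968700e-03, -5.32639182e+01, -3.53283870e+01,  7.09218532e-02,
        2.34642229e-02, -6.30741829e-05]), 'ee_pos': array([ 0.13915194, -0.53208402,  0.40415335]), 'eef_rot': array([-3.14057360e+00, -6.17433338e-05,  2.55802135e-01]), 'force': array([-0.02367266,  0.20400259,  0.3533487 ]), 'moment': array([-0.0004358 ,  0.02939889, -0.02783161]), 'grip_force': 0.0, 'grip_width': 0.09432725255586663}
```

View pics/scene0.png

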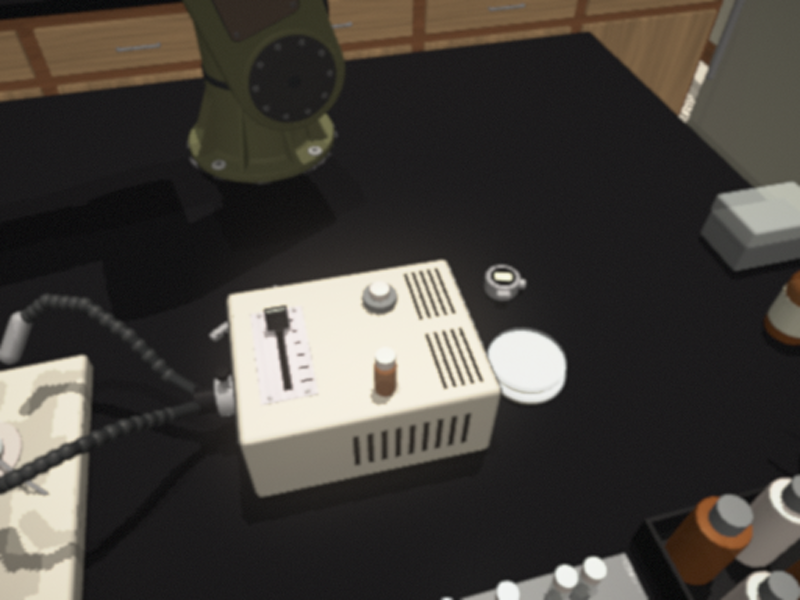

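View pics/top0.png

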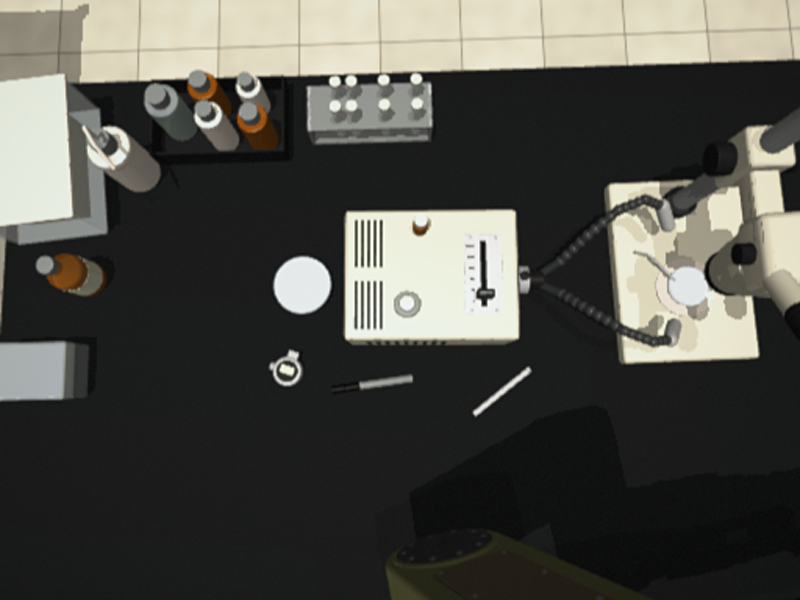

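The overview shows the lamp housing with its tab near the closed end (top view: tab ≈ (486,293), button ≈ (407,303), vial ≈ (421,222), all at 800x600). I'll enlarge both views of the deck.

```bash
python3 - <<'E'
import cv2
from station import ctrl
a=cv2.cvtColor(ctrl.camera("scene")["image"],cv2.COLOR_RGB2BGR)[160:280,140:300]
b=cv2.cvtColor(ctrl.camera("top")["image"],cv2.COLOR_RGB2BGR)[125:230,210:350]
cv2.imwrite("pics/s1.png",cv2.resize(a,None,fx=5,fy=5,interpolation=cv2.INTER_CUBIC))
cv2.imwrite("pics/t1.png",cv2.resize(b,None,fx=5,fy=5,interpolation=cv2.INTER_CUBIC))
E
```

```text
(no output)
```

View pics/s1.png

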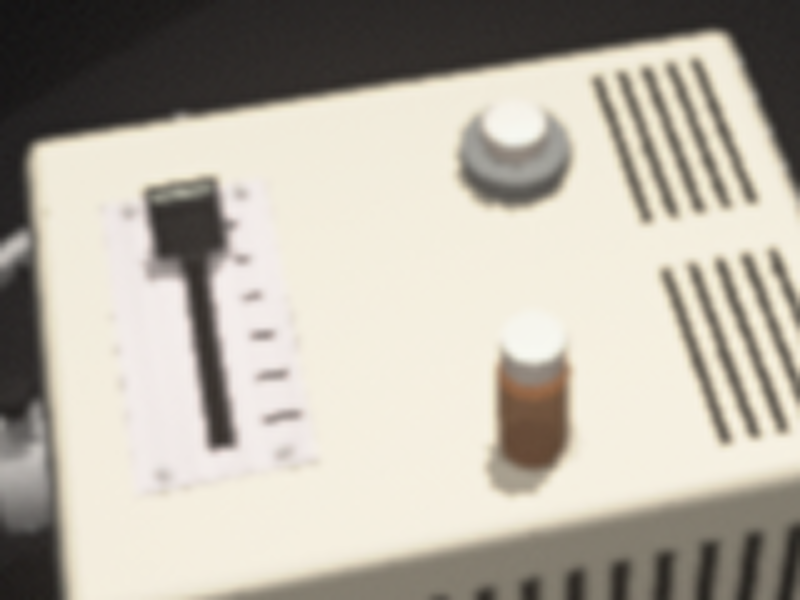

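View pics/t1.png

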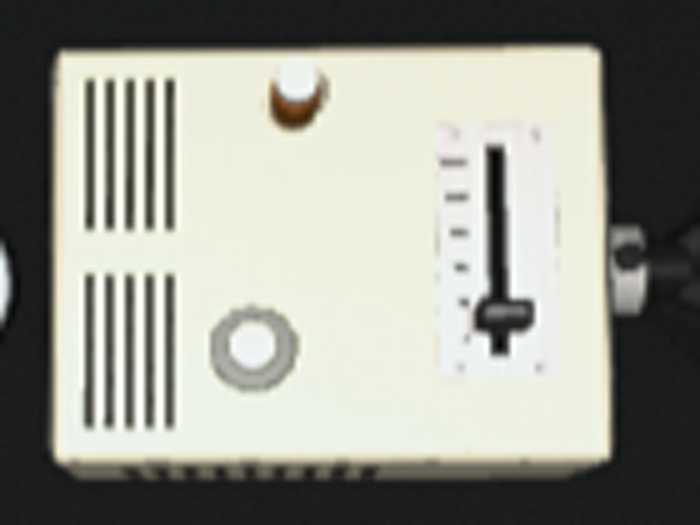

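Scene crop: tab top face ≈ (182,190), button top ≈ (514,125). Top crop: deck corners ≈ (57,50), (600,47), (609,460), (54,460), button top ≈ (250,345), tab top ≈ (505,313), index marks in rows 338 to 162.

```bash
cat >h.py <<'E'
import numpy as np
from station import ctrl
C={n:ctrl.camera(n) for n in("scene","top")}
off={"scene":(140,160),"top":(210,125)}
def ray(n,uv,z,crop=True):
    c=C[n];u,v=np.array(uv,float)
    if crop: u,v=(u+.5)/5-.5+off[n][0],(v+.5)/5-.5+off[n][1]
    T=c["camera_from_world"];R,t=T[:3,:3],T[:3,3]
    d=R.T@np.array([(u-c["cx"])/c["fx"],-(v-c["cy"])/c["fy"],-1]);o=-R.T@t
    return (o+d*(z-o[2])/d[2])[:2]
E
python3 - <<'E'
from h import *
np.set_printoptions(precision=4,suppress=True)
P={k:ray("top",p,.12) for k,p in dict(fl=(57,50),fr=(600,47),nr=(609,460),nl=(54,460)).items()}
print(P); ctr=sum(P.values())/4
ex=(P['fl']-P['nl'])+(P['fr']-P['nr']);ey=(P['fl']-P['fr'])+(P['nl']-P['nr'])
print("ctr",ctr,"yaw",np.arctan2(ex[1],ex[0]),np.arctan2(-ey[0],ey[1]),"size",np.linalg.norm(ex)/2,np.linalg.norm(ey)/2)
bt=ray("top",(250,345),.142);bs=ray("scene",(514,125),.142)
tt=ray("top",(505,313),.148);ts=ray("scene",(182,190),.148)
print("btn",bt,bs,"tab",tt,ts)
m=[ray("top",p,.12) for p in((466,338),(464,302),(461,267),(458,232),(456,197),(453,162))]
ms=[ray("scene",p,.12) for p in((231,224),(243,259),(252,296),(262,335),(272,376),(282,418))]
print(np.array(m),np.array(ms))
y=np.arctan2(*(m[5]-m[1])[::-1]);print("yaw marks",y,np.arctan2(*(ms[5]-ms[0])[::-1]))
v=ray("top",(296,82),.172);print("vial",v)
E
```

```text
{'fl': array([0.6714, 0.1632]), 'fr': array([ 0.6656, -0.0837]), 'nr': array([ 0.478 , -0.0783]), 'nl': array([0.484 , 0.1671])}
ctr [0.5747 0.0421] yaw -0.0248497287793146 -0.024115303588293942 size 0.18755381077488126 0.24623731594169537
btn [0.5304 0.079 ] [0.5341 0.0777] tab [ 0.5406 -0.0313] [ 0.5407 -0.0312]
[[ 0.5339 -0.0176]
 [ 0.5502 -0.0173]
 [ 0.566  -0.0166]
 [ 0.582  -0.0159]
 [ 0.598  -0.0157]
 [ 0.6142 -0.015 ]] [[ 0.5338 -0.0179]
 [ 0.5496 -0.0164]
 [ 0.5654 -0.016 ]
 [ 0.5816 -0.0154]
 [ 0.5981 -0.015 ]
 [ 0.6143 -0.0147]]
yaw marks 0.036501295196015277 0.03956016296955315
vial [0.639  0.0566]
```

Request:
servo_tool:
  motion:
    - [1, 3, 4, 0, -2]
    - [1, 6, 8, 0, -4]
    - [1, 9, 13, 0, -6]
    - [1, 12.5, 18, 0, -8]
    - [1, 16, 23, 0, -10]
    - [1, 18, 27.5, 0, -12]
    - [1, 20, 32, 0, -14]
    - [1, 22, 36.5, 0, -16]
    - [1, 24, 41, 0, -16]
    - [1, 26, 45.5, 0, -16]
    - [1, 28, 50, 0, -16]
    - [1, 31, 50, 0, -16]
    - [1, 34, 50, 0, -16]
    - [1, 35.6, 50.05, -1, -16]
    - [1, 35.6, 50.05, -3, -16]
    - [1, 35.6, 50.05, -4, -16]
    - [1, 35.6, 50.05, -4, -16]

```text
time_s: 2.42
ee_pos: [0.495, -0.0316, 0.3644]
eef_rot: [-3.141, 0.001, -0.024]
force: [0.3, -0.1, 0.9]
grip_width: 0.0004
grip_force: 0.0
```

```bash
python3 - <<'E'
import cv2
from station import ctrl
a=cv2.cvtColor(ctrl.camera("scene")["image"],cv2.COLOR_RGB2BGR)[160:280,140:300]
b=cv2.cvtColor(ctrl.camera("top")["image"],cv2.COLOR_RGB2BGR)[125:230,210:350]
a=cv2.resize(a,None,fx=5,fy=5,interpolation=cv2.INTER_CUBIC)
cv2.imwrite("pics/s2.png",a)
o=ctrl.get_obs();print(o["ee_pos"],o["eef_rot"],o["force"],o["grip_width"])
E
```

```text
[ 0.49515894 -0.03163378  0.36533612] [ 3.14150530e+00 -8.96070576e-04 -2.35306794e-02] [ 0.93952611 -0.34271538  0.20143473] 0.00015794386995204878
```

View pics/s2.png

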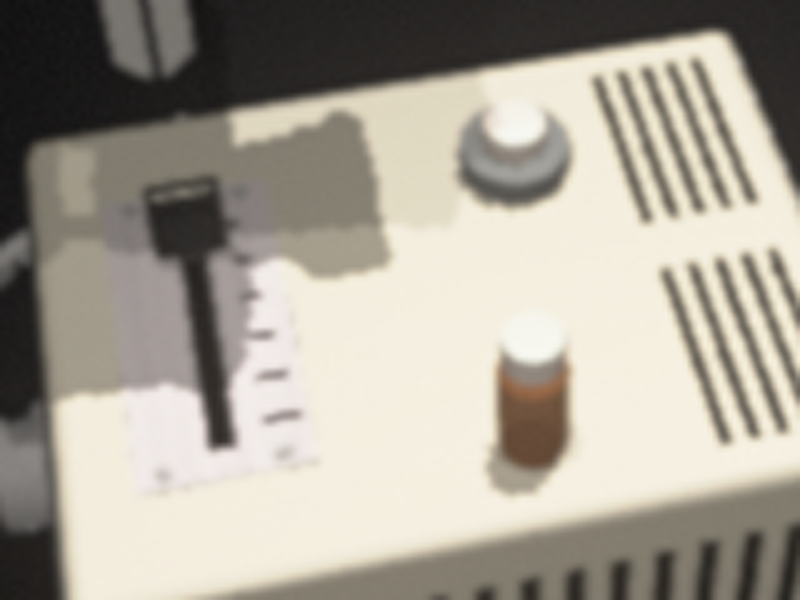

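The fingertips hang at about (152,75) in the crop, just behind the tab at (182,190) and in line with it. Next I lower them and close up to the tab.

Request:
servo_tool:
  motion:
    - [1, 0, 0, -1.5, 0]
    - [1, 0, 0, -3, 0]
    - [1, 0, 0, -3.3, 0]
    - [1, 0.8, 0, -3.3, 0]
    - [1, 1.6, 0, -3.3, 0]
    - [1, 2.2, 0, -3.3, 0]
    - [1, 2.4, 0, -3.3, 0]
    - [1, 2.4, 0, -3.3, 0]

```text
time_s: 3.52
ee_pos: [0.5192, -0.0316, 0.3316]
eef_rot: [-3.142, 0.0, -0.023]
force: [-0.9, 0.1, 0.0]
grip_width: 0.0004
grip_force: 0.0
```

Request:
servo_tool:
  motion:
    - [1, 0.1, 0, 0, 0]
    - [1, 0.2, 0, 0, 0]
    - [1, 0.3, -0.01, 0, 0]
    - [1, 0.4, -0.01, 0, 0]
    - [1, 0.5, -0.01, 0, 0]
    - [1, 0.6, -0.01, 0, 0]
    - [1, 0.6, -0.01, 0, 0]

```text
time_s: 4.4
ee_pos: [0.5252, -0.0317, 0.3316]
eef_rot: [-3.142, -0.0, -0.024]
force: [0.3, -0.9, 0.1]
grip_width: 0.0004
grip_force: 0.0
```

Request:
servo_tool:
  motion:
    - [1, 0.1, 0, 0, 0]
    - [1, 0.2, 0, 0, 0]
    - [1, 0.3, -0.01, 0, 0]
    - [1, 0.4, -0.01, 0, 0]
    - [1, 0.4, -0.01, 0, 0]

```text
time_s: 5.03
ee_pos: [0.5292, -0.0318, 0.3316]
eef_rot: [3.142, -0.0, -0.023]
force: [-0.7, 1.4, 0.3]
grip_width: 0.0
grip_force: 0.0
```

Request:
servo_tool:
  motion:
    - [1, 0.1, 0, 0, 0]
    - [1, 0.2, 0, 0, 0]
    - [1, 0.3, -0.01, 0, 0]
    - [1, 0.4, -0.01, 0, 0]
    - [1, 0.4, -0.01, 0, 0]

```text
time_s: 5.65
ee_pos: [0.533, -0.0319, 0.3316]
eef_rot: [3.142, 0.001, -0.023]
force: [-5.8, 0.1, 2.5]
grip_width: 0.0007
grip_force: 2.6
```

Request:
servo_tool:
  motion:
    - [1, 0.1, 0, 0, 0]
    - [1, 0.2, 0, 0, 0]
    - [1, 0.3, -0.01, 0, 0]
    - [1, 0.3, -0.01, 0, 0]

```text
time_s: 6.15
ee_pos: [0.5362, -0.032, 0.3316]
eef_rot: [3.142, -0.0, -0.023]
force: [-2.1, -0.1, 1.3]
grip_width: 0.0003
grip_force: 1.5
```

```bash
cat >>h.py <<'E'
import cv2
def snap(f):
    im=[cv2.resize(cv2.cvtColor(C[n]["image"],cv2.COLOR_RGB2BGR)[r:r+60,c:c+80],None,fx=5,fy=5,interpolation=cv2.INTER_CUBIC) for n,r,c in(("scene",180,140),("top",145,270))]
    cv2.imwrite(f,np.hstack(im))
E
python3 -c "
from h import *
snap('pics/p3.png')"
```

```text
(no output)
```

View pics/p3.png

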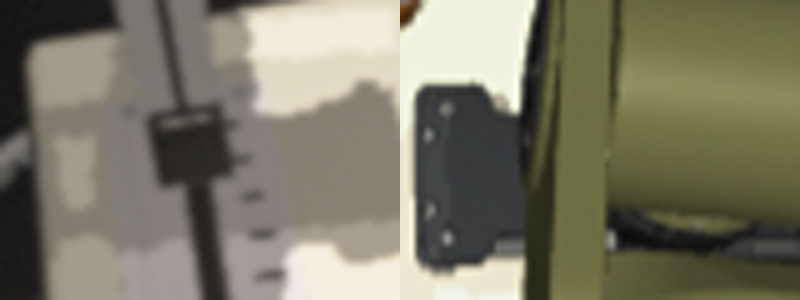

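Left half: fingers rest against the tab. The tab's top face is now at about (187,118), which is (187,218) in the old crop coordinates.

```bash
python3 -c "
from h import *
for p in((182,190),(187,218)):print(ray('scene',p,.148))"
```

```text
[ 0.54074676 -0.031236  ]
[ 0.55272308 -0.03131329]
```

Request:
servo_tool:
  motion:
    - [1, 0.1, 0, 0, 0]
    - [1, 0.2, 0, 0, 0]
    - [1, 0.3, -0.01, 0, 0]
    - [1, 0.4, -0.01, 0, 0]
    - [1, 0.5, -0.01, 0, 0]
    - [1, 0.5, -0.01, 0, 0]

```text
time_s: 7.1
ee_pos: [0.5413, -0.0321, 0.3316]
eef_rot: [3.142, -0.0, -0.023]
force: [-0.2, -0.1, -0.6]
grip_width: 0.0005
grip_force: 0.0
```

Request:
servo_tool:
  motion:
    - [1, 0.1, 0, 0, 0]
    - [1, 0.2, 0, 0, 0]
    - [1, 0.3, -0.01, 0, 0]
    - [1, 0.4, -0.01, 0, 0]
    - [1, 0.4, -0.01, 0, 0]

```text
time_s: 7.72
ee_pos: [0.5452, -0.0322, 0.3316]
eef_rot: [-3.142, 0.0, -0.023]
force: [0.2, 0.6, -0.0]
grip_width: 0.0006
grip_force: 0.0
```

Request:
servo_tool:
  motion:
    - [1, 0.1, 0, 0, 0]
    - [1, 0.2, 0, 0, 0]
    - [1, 0.2, 0, 0, 0]

```text
time_s: 8.1
ee_pos: [0.5472, -0.0322, 0.3316]
eef_rot: [-3.142, -0.0, -0.023]
force: [0.5, -0.2, -0.8]
grip_width: 0.0004
grip_force: 0.0
```

Request:
servo_tool:
  motion:
    - [1, 0.1, 0, 0, 0]
    - [1, 0.2, 0, 0, 0]
    - [1, 0.2, 0, 0, 0]

```text
time_s: 8.48
ee_pos: [0.549, -0.0322, 0.3316]
eef_rot: [3.142, 0.001, -0.023]
force: [-5.8, -0.4, 3.6]
grip_width: 0.0008
grip_force: 2.5
```

Request:
servo_tool:
  motion:
    - [1, 0.1, 0, 0, 0]
    - [1, 0.2, 0, 0, 0]
    - [1, 0.3, -0.01, 0, 0]
    - [1, 0.4, -0.01, 0, 0]
    - [1, 0.5, -0.01, 0, 0]
    - [1, 0.5, -0.01, 0, 0]

```text
time_s: 9.22
ee_pos: [0.5543, -0.0323, 0.3316]
eef_rot: [3.142, -0.001, -0.023]
force: [-0.8, -0.2, 0.6]
grip_width: 0.0002
grip_force: 0.5
```

Request:
servo_tool:
  motion:
    - [1, 0.1, 0, 0, 0]
    - [1, 0.2, 0, 0, 0]
    - [1, 0.3, -0.01, 0, 0]
    - [1, 0.4, -0.01, 0, 0]
    - [1, 0.5, -0.01, 0, 0]
    - [1, 0.5, -0.01, 0, 0]

```text
time_s: 9.98
ee_pos: [0.5592, -0.0324, 0.3316]
eef_rot: [3.142, -0.0, -0.023]
force: [0.1, 0.4, -0.3]
grip_width: 0.0007
grip_force: 0.0
```

```bash
python3 -c "
from h import *
snap('pics/p4.png');print(ctrl.get_obs()['force'])"
```

```text
[ 0.35147012 -0.74483694  0.02095834]
```

View pics/p4.png

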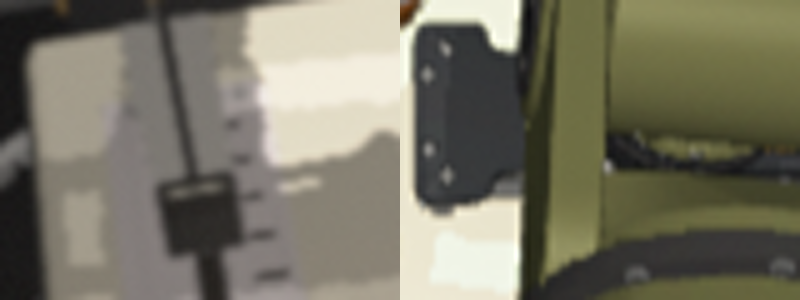

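The tab's top is at about (197,188), beside the fourth mark counting the closed end, so it sits in the third stop. The finger force is zero. I back off, rise and move over to the button.

Request:
servo_tool:
  motion:
    - [1, -0.4, 0, 0, 0]
    - [1, -1, 0, 0, 0]
    - [1, -2, 0, 0, 0]
    - [1, -2.4, 0, 1, 0]
    - [1, -2.5, 0, 4, 0]
    - [1, -2.6, 3, 5, 0]
    - [1, -2.7, 7, 5, 0]
    - [1, -2.75, 10.5, 5, 0]
    - [1, -2.75, 11.05, 5, 0]
    - [1, -2.75, 11.05, 3, 0]
    - [1, -2.75, 11.05, 1.6, 0]
    - [1, -2.75, 11.05, 1.3, 0]
    - [1, -2.75, 11.05, 1.3, 0]

```text
time_s: 11.7
ee_pos: [0.5318, 0.0778, 0.3449]
eef_rot: [3.142, -0.0, -0.024]
force: [-0.4, 0.2, -0.7]
grip_width: 0.0003
grip_force: 0.0
```

```bash
python3 -c "
from h import *
a=cv2.cvtColor(C['scene']['image'],cv2.COLOR_RGB2BGR)[160:280,140:300]
cv2.imwrite('pics/p5.png',cv2.resize(a,None,fx=5,fy=5,interpolation=cv2.INTER_CUBIC))
print(ray('scene',(197,288),.148))"
```

```text
[ 0.58122036 -0.03222458]
```

View pics/p5.png

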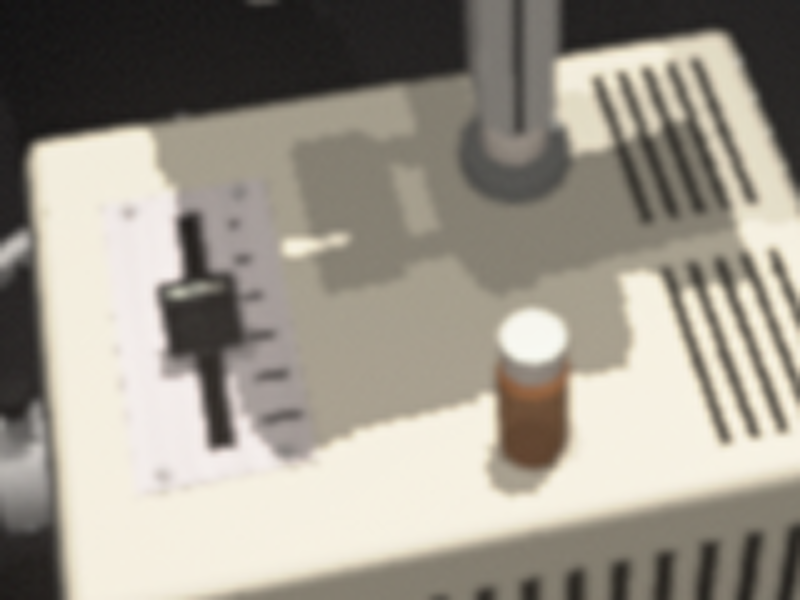

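The slide stands free at t ≈ 48 mm, its top at about (192,290), and the fingertips are centred over the button at about (515,135). Now the press.

Request:
servo_tool:
  motion:
    - [1, 0, 0, -0.2, 0]
    - [1, 0, 0, -0.4, 0]
    - [1, 0, 0, -0.6, 0]
    - [1, 0, 0, -0.75, 0]
    - [1, 0, 0, -0.75, 0]

```text
time_s: 12.42
ee_pos: [0.5317, 0.0781, 0.3373]
eef_rot: [-3.142, -0.0, -0.023]
force: [0.6, -0.0, 3.0]
grip_width: 0.0006
grip_force: 1.9
```

Request:
servo_tool:
  motion:
    - [1, 0, 0, -0.1, 0]
    - [1, 0, 0, -0.15, 0]
    - [1, 0, 0, -0.15, 0]

```text
time_s: 12.8
ee_pos: [0.5317, 0.0781, 0.3357]
eef_rot: [-3.142, -0.0, -0.023]
force: [0.2, 0.4, 4.7]
grip_width: 0.0005
grip_force: 2.3
```

Request:
servo_tool:
  motion:
    - [1, 0, 0, -0.05, 0]
    - [1, 0, 0, -0.1, 0]
    - [1, 0, 0, -0.1, 0]

```text
time_s: 13.18
ee_pos: [0.5317, 0.0781, 0.3353]
eef_rot: [-3.142, -0.001, -0.023]
force: [-2.4, -0.5, 11.2]
grip_width: 0.0
grip_force: 5.5
```

The force jumped to 11 N, so the button is at its stop. Releasing and retreating upward.

Request:
servo_tool:
  motion:
    - [1, 0, 0, 0.3, 0]
    - [1, 0, 0, 0.8, 0]
    - [1, 0, 0, 2, 0]
    - [1, 0, 0, 5, 0]
    - [1, -4, 0, 8, 0]
    - [1, -9, 0, 8, 0]
    - [1, -14, 0, 8, 0]
    - [1, -15, 0, 8, 0]
    - [1, -15, 0, 8, 0]

```text
time_s: 14.3
ee_pos: [0.3817, 0.0781, 0.4153]
eef_rot: [-3.141, -0.001, -0.023]
force: [0.5, 0.4, -0.1]
grip_width: 0.0007
grip_force: 0.0
```

```bash
python3 -c "
from h import *
a=[cv2.resize(cv2.cvtColor(C[n]['image'],cv2.COLOR_RGB2BGR)[r:r+150,c:c+200],None,fx=2,fy=2,interpolation=cv2.INTER_CUBIC) for n,r,c in(('scene',150,140),('top',110,160))]
cv2.imwrite('pics/p6.png',np.hstack(a))
o=ctrl.get_obs();print(o['time_s'],o['ee_pos'],o['force'])"
```

```text
14.4 [0.38248532 0.07809886 0.41482712] [-0.37990825 -0.10248255 -0.55547291]
```

View pics/p6.png

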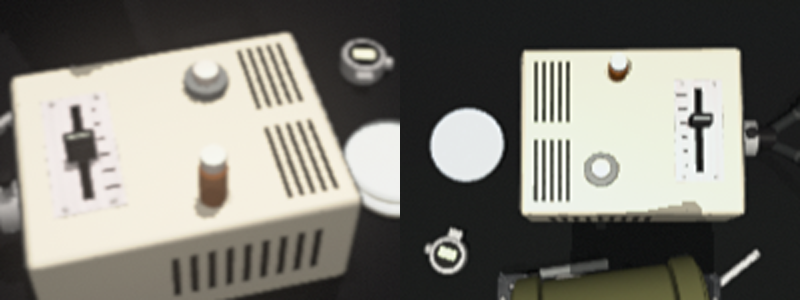

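The slide rests at the third stop (tab at about (700,120) in the top view), the button is up, the vial and dishes stand where they were, and the robot is clear. Handing in.

```bash
python3 -c "
from station import ctrl
print(ctrl.hand_in())"
```

```text
the job is handed in; nothing more can be done
None
```

I pushed the aperture slide to its third click stop, pressed the lamp button down to its stop and let it come up, and handed the job in at about 14 s with the arm clear; the hand-in gave no verdict.

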